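# Seat the keyed spindle in the turntable drive

### The arm

A 6-joint arm with a two-finger parallel gripper is mounted at the origin on the work surface. World frame = base frame: x ahead of the robot, y to its left, z up, the work surface at z = 0. Lengths are in mm, angles in degrees, forces in N, time in s.
With the tool pointing down it reaches from about 400 to 925 mm from the base axis. Payload 3.4 kg.
Tool frame: the origin (TCP) lies at the very end of the fingers, on their centre line; the grasp point (between the pads) lies 19 mm behind it; z points along the fingers, y is the line along which they close (so a half turn about z gives the same grasp; the last joint's range is limited). The gripper opens to 85 mm and grips with 20 to 120 N. Pads are 22 mm wide; open, the fingers measure 114 mm over their backs; the gripper's body (76 mm by 85 mm) begins 54 mm behind the grasp point. The pads swing forward as they close: fully open they stand 13 mm farther back than shut.
Start: joints at [68.268, 17.578, 86.31, -0, 76.112, -4.211], TCP at [173.131, 548.322, 231.305] pointing down, gripper open.
Joint ranges: [-179.03, 179.03], [-60, 130.46], [8.19, 133.38], [-81.62, 261.62], [5.75, 156.47], [-153.77, 153.77]. Speed limits (degrees/s): [147.25, 147.25, 180, 180, 180, 180].

### API

Orientations are given as [roll, pitch, yaw] about the fixed x, y, z axes, in that order (R = Rz(yaw) Ry(pitch) Rx(roll)).
In Python, from rig import env, camera gives the robot as it stands.
- The arm moves only by the tool drive_tool, never from a script. Its argument "commands" is a list of rows, each a list of 7 numbers: the shift along the tool's x, y, z in a scale on which 1.0 is 50 cm, then the turn, a rotation vector about the tool's x, y, z in fractions of the full range, 1 being pi rad, then the opening, from -1 (shut) to 1 (fully open). A call has 1 to 8 rows; each row is the pose to reach, as a shift and turn from the pose commanded when the call began, along the tool's axes at that moment; what a row does not reach only later rows make up. A row lasts 1/8 s, in which the tool goes at most 62.5 mm and 10.7 degrees, less where a joint would pass 70% of its speed; a pose out of reach is approached as far as the arm can. A shift or turn number past 1, either way, is cut back to 1. A call with a gripper value outside its range is refused whole. The fingers move at their own pace and stop on an object; the grip force is fixed at half the most. Time passes only in rows, so rows that repeat a pose let the fingers close. It gives the time, the measured TCP pose, the force, the opening and the grip force at its end, in the units of the state.
- env.get_state(): the state, without advancing time (a new reading comes with each control period).
- camera(name): name is "scene" or "top" or "wrist"; returns a dict with "frame" (400x640x3 uint8, blue, green, red), "vertical_fov" (degrees; the focal length in pixels is half the picture's height over the tangent of half this angle, whatever the lens; pixels are square), "cx", "cy" (the principal point, pixels), "camera_from_world" (4x4, takes a point from world to camera coordinates); the wrist camera has in their place "tool_from_camera" (4x4, takes a point from camera to tool coordinates, whose origin is the TCP and whose axes are the flange's). Camera axes: x right, y up, looking along -z (the intrinsics and any distortion apply to the point x, -y, -z); pixel columns grow to the right and rows downward; lengths in mm; the calibration is good to about 2 mm. A picture is of the moment at which its call begins: read the wrist's pose just before it. There is no depth.
- env.hand_in(): hands the job in; it is judged then, once.
The state is a dict: "time": time; "joint_pos": joint angles; "joint_velocities": joint speeds; "joint_efforts": joint torques, N m; "tool_pos": TCP position; "tool_rot": TCP orientation; "wrist_force": force on the tool from outside, world axes, zero at the start; "moment": the same for the moment, N m; "grip_width": finger opening in mm; "gripper_force": force on a finger pad.
Only numpy, scipy, OpenCV 4.12 (cv2) and the standard library are available. Lean on these libraries where they do the work, as an engineer would, in place of code of your own. Each camera call takes 0.05 s, during which the arm holds its last target. There are 200 camera calls.

### The job

Slide the dust cover of the grey turntable drive fully open by its fin, then take the keyed spindle (the one with the flat-sided head) out of the wooden stand, put it in the hub, and turn it until its key slips into the keyway and it goes fully home, collar flush on the hub. A spring under it pushes it back up, so finish while still gripping the spindle and holding it down, ready for the locking screw to be tightened; do not let go. Leave everything else on the table where it is.

Things in the scene. Friction and masses are not known exactly. Their poses are not given: they have to be found in the camera images.
- drive: Turntable drive: fixed grey housing, 140 (x) x 240 (y) x 90 mm high, yaw within 0.3 rad of straight. Origin at the centre of its underside, z up. The hub is let into its top at y = -55 mm and is fixed; the dust cover slides along y. The keyway in the hub points within 0.5 rad to either side of the drive's +x; no pose gives it: see the notch from above, or feel for it.
- hub_mouth (a point): Centre of the mouth of the steel hub, at its flat upper face, 91 mm above the table; axes as the drive's (not the keyway's). The hub, about 54 mm across, does not turn. Bore 25 mm in diameter; one keyway 11.5 mm wide reaches out to 19 mm from the axis and runs the whole depth. Only the open dust cover stands near it.
- dust_cover (a joint): Flat aluminium dust cover, 84 x 80 x 4 mm, its upper face 96.5 mm above the table. Value in m: 0 = shut over the hub, 0.095 = fully open, grows as it slides to the drive's +y. Starts at 0 to 0.015. Friction about 2 N; it stays where it is left.
- cover_fin (a point): Grip point in the fin that stands on the dust cover, 120.5 mm above the table; axes as the drive's. The fin is 44 mm along the drive's x, 14 mm along its y, and reaches from 96.5 to 126.5 mm above the table. It moves with the cover.
- spindle: Keyed spindle, 0.35 kg, loose, upright in either hole of the stand. Origin on its axis at the lower end, z up. From below: shaft 22 mm in diameter, 0 to 42 mm; collar 48 mm in diameter, 42 to 50 mm; aluminium block head 44 mm (x) by 30 mm (y), 50 to 86 mm, to be gripped across the 30 mm. Key on its +x side, which starts within 0.6 rad of world +x (away from the robot).
- spindle_tip (a point): The spindle's lower end, on its axis (same as its origin), 2 mm chamfer. Home: 42 mm below hub_mouth, collar on the hub's face.
- spindle_key (a point): Lower end of the key, 14 mm above the spindle's lower end and 14 mm out on its +x. The key is 8 mm wide, out to 17 mm from the axis, up to the collar. The 14 mm of shaft below it enter the bore at any angle; then the key rests on the hub's face until it is over the keyway. A lug 8 mm wide on the collar above it (out to 32 mm) shows its direction from above.
- spring_seat (a joint): Spring-loaded brass seat, 20 mm in diameter, in the bottom of the bore; its top is 30 mm below the mouth. Value in m, grows as it is pressed: 0 free, 0.012 when the spindle is home. It pushes up with 4 N at first and 10 N at home, more than the spindle's weight, so the spindle rises when let go.
- stand: Fixed wooden stand, 210 (x) x 90 (y) x 60 mm high, origin at the centre of its underside, with two square holes 37 mm wide at x = -55 and +55 mm. The spindles hang in them with their collars resting on its top.
- plain_spindle: The other spindle in the stand: same shaft and collar but no key or lug, and a round knob head 34 mm in diameter. Not to be used. Origin at its lower end.
- brush: Brush lying between the drive and the stand; leave it.
- bowl: Glazed blue bowl, 110 mm across, 50 mm high; leave it.
- jar: Glass jar, 60 mm in diameter, 80 mm high; leave it.
- wrench: Small steel wrench lying flat, farther from the robot than the brush; leave it.
- rib: Wooden potter's rib, 110 x 50 x 6 mm, lying flat; leave it.
- slab: Black flat slab like a telephone, 150 x 70 x 8 mm, lying flat; leave it.
Things that resemble listed ones, but are neither listed nor needed, are in the scene too. Leave any orange or pink look-alike of the spindle alone.

How it is judged:
By the outcome, as a careful person would: the job done as asked, in the order asked, and still so for the second after the job is handed in, while the arm keeps its last pose, push and grip.
It also fails if it takes over 64 s, if anything falls off the work surface, if the arm or the gripper's body presses on something with over 40 N, if the wrist force passes 120 N, or if a joint passes its speed limit or range.

## Working session

There is one attempt and no reset: what is moved stays moved. The work goes in short steps, Python scripts to look and compute and a tool call to move; the robot and the scene stay as the last step left them, time stands still between calls to the robot, and variables do not carry over. Pictures are saved under pics/ and viewed, at most 10 in all, crops included, and the job is handed in when it is done.

Besides the shell and the picture viewer there is one more tool, called after "Call:" by a JSON object that holds its "name" and its "arguments". drive_tool: Moves the arm, as the interface text tells. Its arguments: {"type":"object","properties":{"commands":{"type":"array"}},"required":["commands"]}

```bash
mkdir -p pics; ls; cat > h.py <<'E'
import numpy as np, cv2
from rig import env, camera
from scipy.spatial.transform import Rotation as R
def save(n,f):
    c=camera(n); cv2.imwrite(f'pics/{f}.png',c['frame']); np.save(f'pics/{f}.npy',{k:v for k,v in c.items() if k!='frame'},allow_pickle=True); return c
E
python3 - <<'E'
from h import *
s=env.get_state(); print(s)
for n in ('top','scene','wrist'):
    c=save(n,n+'0'); print({k:v for k,v in c.items() if k!='frame'})
E
```

```text
pics
{'time': 0.0, 'joint_pos': array([ 6.82682750e+01,  1.76224977e+01,  8.63845227e+01,  6.47929311e-04,
        7.61092453e+01, -4.20940023e+00]), 'joint_velocities': array([ 0.10662788,  0.06169365,  0.08525267, -0.0976626 ,  0.01491573,
       -0.09886259]), 'joint_efforts': array([-6.29936585e-05, -4.57535577e+01, -2.51927859e+01, -3.82206490e-04,
        1.32560104e-02, -5.02663954e-05]), 'tool_pos': array([172.86359977, 547.67250625, 230.37447961]), 'tool_rot': array([-1.79884094e+02, -9.16107781e-03,  1.62477510e+02]), 'wrist_force': array([1.41920673, 1.22583864, 0.08077183]), 'moment': array([-0.02111446,  0.01983947, -0.0214489 ]), 'gripper_force': 0.0, 'grip_width': 85.56577701722172}
{'vertical_fov': 49.84647165016891, 'cx': 311.21971079430335, 'cy': 197.6485929908447, 'camera_from_world': array([[-2.09341675e-02, -9.99780850e-01,  1.13645870e-04,
         2.21050186e+01],
       [ 9.90585599e-01, -2.07262489e-02,  1.35316643e-01,
        -6.08824225e+02],
       [-1.35284633e-01,  2.94531724e-03,  9.90802399e-01,
        -1.25127014e+03],
       [ 0.00000000e+00,  0.00
[... 256 characters left out ...]
  [-3.30741173e-01, -5.98634719e-01,  7.29552431e-01,
         1.17977333e+02],
       [ 3.80246980e-01,  6.22996480e-01,  6.83584392e-01,
        -1.96948199e+03],
       [ 0.00000000e+00,  0.00000000e+00,  0.00000000e+00,
         1.00000000e+00]])}
{'vertical_fov': 66.8566833227423, 'cx': 319.54983504956294, 'cy': 200.11330310171178, 'tool_from_camera': array([[ 1.71224844e-03,  9.56453441e-01,  2.91879914e-01,
         7.50540499e+01],
       [ 9.99998528e-01, -1.67056232e-03, -3.92047685e-04,
        -6.02003980e-01],
       [ 1.12628228e-04,  2.91880155e-01, -9.56454893e-01,
        -1.41706784e+02],
       [ 0.00000000e+00,  0.00000000e+00,  0.00000000e+00,
         1.00000000e+00]])}
```

View pics/top0.png

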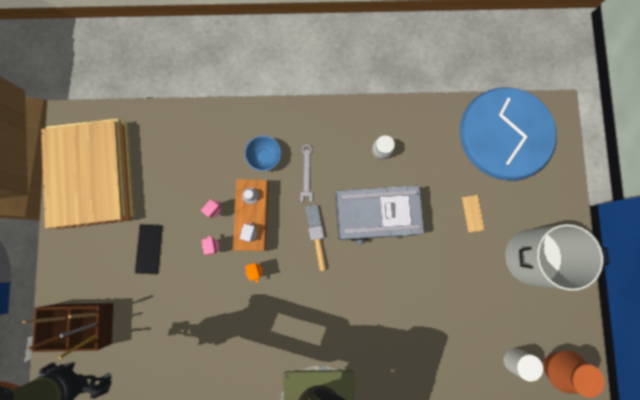

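View pics/scene0.png

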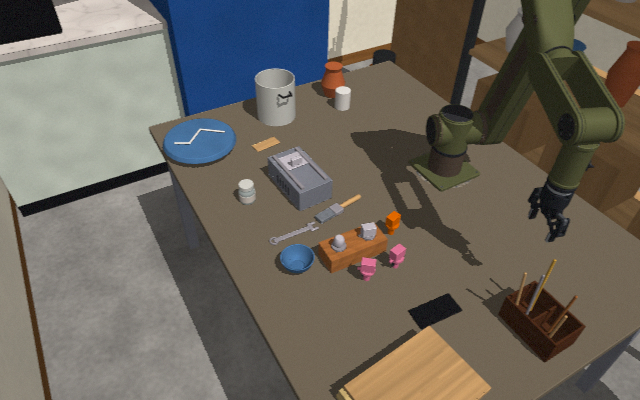

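```bash
cat >> h.py <<'E'
def ray(c,T,u,v):
    "T = world_from_camera"
    f=200/np.tan(np.radians(c['vertical_fov']/2))
    d=T[:3,:3]@np.array([(u-c['cx'])/f,-(v-c['cy'])/f,-1.]); return T[:3,3],d/np.linalg.norm(d)
def fixed(f):
    c=np.load(f'pics/{f}.npy',allow_pickle=True).item(); return c,np.linalg.inv(c['camera_from_world'])
def wT(c,s):
    T=np.eye(4); T[:3,:3]=R.from_euler('xyz',s['tool_rot'],degrees=True).as_matrix(); T[:3,3]=s['tool_pos']; return T@c['tool_from_camera']
def plane(c,T,u,v,z):
    o,d=ray(c,T,u,v); return o+d*(z-o[2])/d[2]
def tri(obs):
    A=np.zeros((3,3));b=np.zeros(3)
    for c,T,u,v in obs:
        o,d=ray(c,T,u,v);P=np.eye(3)-np.outer(d,d);A+=P;b+=P@o
    x=np.linalg.solve(A,b); return x,[np.linalg.norm(np.cross(x-ray(*q)[0],ray(*q)[1])) for q in obs]
E
python3 - <<'E'
from h import *
t=fixed('top0');s=fixed('scene0')
for n,a,b in [('fin',(391,208),(296,160)),('head',(247.5,231.5),(369,229)),('knob',(249,193),(339,238))]:
    print(n,tri([(*t,*a),(*s,*b)]))
for n,p,z in [('d',(337,192),90),('d',(419,187),90),('d',(423,233),90),('d',(341,239),90),('st',(236,180),60),('st',(267,180),60),('st',(266,250),60),('st',(234,249),60)]: print(n,plane(*t,*p,z))
a=cv2.imread('pics/top0.png')[170:270,215:435]; b=cv2.imread('pics/scene0.png')[140:270,250:410]
a=cv2.resize(a,(792,360),interpolation=3);cv2.imwrite('pics/c1.png',a)
E
```

```text
fin (array([ 560.90863969, -211.751073  ,  115.24803263]), [np.float64(4.925487685045014), np.float64(4.925487685045065)])
head (array([506.56438195, 194.88028636,  92.05278485]), [np.float64(2.507936848002043), np.float64(2.5079368480020516)])
knob (array([616.78584556, 188.52145125, 101.63362551]), [np.float64(1.6324114719622769), np.float64(1.6324114719621525)])
d [617.45221984 -65.44673257  90.        ]
d [ 627.13060505 -303.55637774   90.        ]
d [ 493.90687794 -307.68754981   90.        ]
d [481.73870954 -72.91661112  90.        ]
st [664.29749935 232.13091069  60.        ]
st [662.36791175 139.88758727  60.        ]
st [455.57477218 144.25330388  60.        ]
st [460.41681945 237.40139795  60.        ]
```

View pics/c1.png

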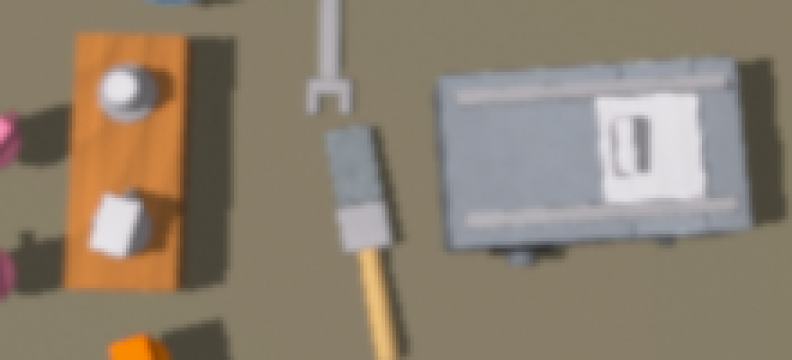

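The top view shows the keyed spindle (near hole, head at about px 247,231, with its lug pointing a little right of up). The fin is at about (391,208) on the cover at the drive's right end. Next I'll move over the stand for wrist views.

The manual's scale: shifts go in shares of 50 cm and turns go in shares of pi rad. Converting my numbers, -44.1 cm / 50 = -0.882, -21 cm / 50 = -0.42, 1.42 rad / 3.1416 = 0.452.

Call:
{"name": "drive_tool", "arguments": {"commands": [[-0.22, -0.104, 0, 0, 0, 0.0567, 1], [-0.882, -0.42, 0, 0, 0, 0.452, 1], [-0.882, -0.42, 0, 0, 0, 0.452, 1], [-0.882, -0.42, 0, 0, 0, 0.452, 1], [-0.882, -0.42, 0, 0, 0, 0.452, 1], [-0.882, -0.42, 0, 0, 0, 0.452, 1], [-0.882, -0.42, 0, 0, 0, 0.452, 1], [-0.882, -0.42, 0, 0, 0, 0.452, 1]]}}

```text
time: 1.15
tool_pos: [532.0, 213.3, 231.1]
tool_rot: [-180.0, 0.0, 80.8]
wrist_force: [-0.3, 1.0, 0.3]
grip_width: 85.8
gripper_force: 0.0
```

To row units: 1.42 rad / 3.1416 = 0.452.

Call:
{"name": "drive_tool", "arguments": {"commands": [[0, 0, 0, 0, 0, 0.452, 1], [0, 0, 0, 0, 0, 0.452, 1], [0, 0, 0, 0, 0, 0.452, 1], [0, 0, 0, 0, 0, 0.452, 1], [0, 0, 0, 0, 0, 0.452, 1], [0, 0, 0, 0, 0, 0.452, 1], [0, 0, 0, 0, 0, 0.452, 1], [0, 0, 0, 0, 0, 0.452, 1]]}}

```text
time: 2.15
tool_pos: [530.2, 215.2, 230.9]
tool_rot: [180.0, 0.0, -0.5]
wrist_force: [-0.2, 0.4, 0.7]
grip_width: 85.3
gripper_force: 0.0
```

```bash
cat >> h.py <<'E'
def wsave(f):
    s=env.get_state(); c=camera('wrist'); cv2.imwrite(f'pics/{f}.png',c['frame']); T=wT(c,s)
    np.save(f'pics/{f}.npy',{**{k:v for k,v in c.items() if k!='frame'},'T':T},allow_pickle=True); print(f,s['time'],s['tool_pos'].round(1),s['tool_rot'].round(2)); return c['frame']
def wl(f):
    c=np.load(f'pics/{f}.npy',allow_pickle=True).item(); return c,c['T']
E
python3 -c "
from h import *
wsave('wA')"
```

```text
wA 2.15 [530.2 215.2 230.9] [ 1.7999e+02  4.0000e-02 -4.8000e-01]
```

To row units: 5 cm / 50 = 0.1.

Call:
{"name": "drive_tool", "arguments": {"commands": [[0, 0.1, 0, 0, 0, 0, 1], [0, 0.1, 0, 0, 0, 0, 1]]}}

```text
time: 2.45
tool_pos: [529.7, 162.9, 231.0]
tool_rot: [179.9, 0.1, -0.3]
wrist_force: [0.4, 0.6, -0.2]
grip_width: 85.6
gripper_force: 0.0
```

```bash
python3 -c "
from h import *
wsave('wB')"
```

```text
wB 2.45 [529.7 162.9 231. ] [ 1.7991e+02  7.0000e-02 -3.0000e-01]
```

To row units: 36 cm / 50 = 0.72, 4.5 cm / 50 = 0.09, -0.04 rad / 3.1416 = -0.0127.

Call:
{"name": "drive_tool", "arguments": {"commands": [[0.09, 0.72, 0, 0, 0, -0.0127, 1], [0.09, 0.72, 0, 0, 0, -0.0127, 1], [0.09, 0.72, 0, 0, 0, -0.0127, 1], [0.09, 0.72, 0, 0, 0, -0.0127, 1], [0.09, 0.72, 0, 0, 0, -0.0127, 1], [0.09, 0.72, 0, 0, 0, -0.0127, 1], [0.09, 0.72, 0, 0, 0, -0.0127, 1], [0.09, 0.72, 0, 0, 0, -0.0127, 1]]}}

```text
time: 3.5
tool_pos: [573.8, -194.0, 230.9]
tool_rot: [-179.9, 0.0, 2.1]
wrist_force: [-0.2, 0.4, -0.3]
grip_width: 85.2
gripper_force: 0.0
```

```bash
python3 -c "
from h import *
wsave('wC')"
```

```text
wC 3.5 [ 573.8 -194.   230.9] [-1.7992e+02  3.0000e-02  2.0700e+00]
```

To row units: 5 cm / 50 = 0.1.

Call:
{"name": "drive_tool", "arguments": {"commands": [[0, 0.1, 0, 0, 0, 0, 1], [0, 0.1, 0, 0, 0, 0, 1]]}}

```text
time: 3.8
tool_pos: [576.1, -245.7, 231.4]
tool_rot: [179.9, -0.0, 2.0]
wrist_force: [0.0, 0.7, 0.8]
grip_width: 85.4
gripper_force: 0.0
```

```bash
python3 -c "
from h import *
wsave('wD')
i=[cv2.imread(f'pics/w{k}.png')[60:360,120:520] for k in 'ABCD']
cv2.imwrite('pics/m1.png',np.vstack([np.hstack(i[:2]),np.hstack(i[2:])]))"
```

```text
wD 3.8 [ 576.1 -245.7  231.4] [ 1.7993e+02 -4.0000e-02  2.0500e+00]
```

View pics/m1.png

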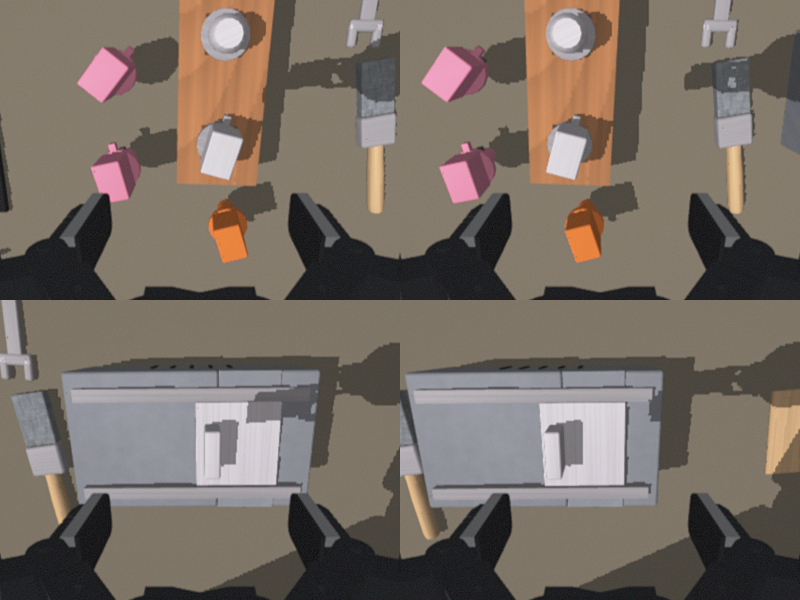

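```bash
python3 -c "
from h import *
def cr(k,x,y): return cv2.resize(cv2.imread(f'pics/w{k}.png')[y:y+75,x:x+100],(400,300),interpolation=cv2.INTER_CUBIC)
cv2.imwrite('pics/m2.png',np.vstack([np.hstack([cr('A',300,170),cr('B',240,170)]),np.hstack([cr('C',300,170),cr('D',240,170)])]))"
```

```text
(no output)
```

View pics/m2.png

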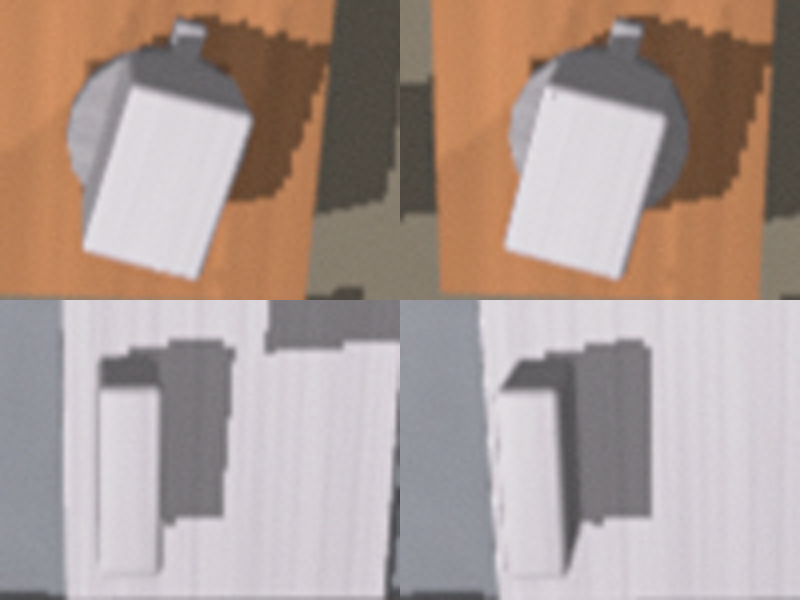

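```bash
python3 - <<'E'
from h import *
def go(ka,a,oa,kb,b,ob):
    P=[]
    for p,q in zip(a,b):
        u=np.array(p)/4+oa-.4; v=np.array(q)/4+ob-.4
        x,e=tri([(*wl(ka),*u),(*wl(kb),*v)]); P.append(x); print(x.round(1),e[0].round(2))
    P=np.array(P); print('c',P.mean(0).round(1)); 
    for i in range(4): d=P[(i+1)%4]-P[i]; print(np.linalg.norm(d).round(1),np.degrees(np.arctan2(d[1],d[0])).round(1))
    return P
go('wA',[(133,86),(251,118),(197,279),(84,248)],(300,170),'wB',[(150,86),(266,117),(221,279),(105,248)],(240,170))
go('wC',[(99,87),(159,87),(158,275),(99,273)],(300,170),'wD',[(100,88),(157,90),(165,277),(105,273)],(240,170))
for k,pts in (('wC',[(62,372),(319,372),(80,505),(308,505)]),('wD',[(407-400,374),(663-400,372),(431-400,505),(657-400,505)])):
    for p in pts: print(k,plane(*wl(k),p[0]+120-.5,p[1]-300+60-.5,90).round(1))
E
```

```text
[528.3 202.1  97.3] 0.12
[521.8 174.7 101.9] 0.03
[480.6 186.4 101.5] 0.1
[489.6 213.9 103.1] 0.13
c [505.1 194.3 100.9]
28.5 -103.4
42.8 164.2
29.0 71.9
40.9 -16.9
[ 578.1 -198.4  118.9] 0.08
[ 579.2 -211.2  122. ] 0.14
[ 536.6 -213.2  124.6] 0.08
[ 537.3 -200.   125.6] 0.15
c [ 557.8 -205.7  122.8]
13.2 -85.0
42.7 -177.3
13.2 87.0
41.4 2.3
wC [621.7 -66.4  90. ]
wC [ 630.5 -300.7   90. ]
wC [485.9 -72.2  90. ]
wC [ 495.1 -310.    90. ]
wD [620.5 -67.9  90. ]
wD [ 631.1 -301.9   90. ]
wD [486.5 -73.   90. ]
wD [ 495.2 -309.    90. ]
```

To row units: 12.8 cm / 50 = 0.256, 11.5 cm / 50 = 0.23, -0.005 rad / 3.1416 = -0.0016.

Call:
{"name": "drive_tool", "arguments": {"commands": [[-0.0332, -0.0812, 0, 0, 0, -0.0016, 1], [-0.0332, -0.0812, 0.1, 0, 0, -0.0016, 0.3], [-0.0332, -0.0812, 0.18, 0, 0, -0.0016, 0.0], [-0.0332, -0.0812, 0.23, 0, 0, -0.0016, 0], [-0.0332, -0.0812, 0.256, 0, 0, -0.0016, 0], [-0.0332, -0.0812, 0.256, 0, 0, -0.0016, 0]]}}

```text
time: 4.6
tool_pos: [557.1, -203.5, 102.9]
tool_rot: [-179.9, 0.1, 2.4]
wrist_force: [0.1, -0.2, 0.2]
grip_width: 42.8
gripper_force: 0.0
```

Call:
{"name": "drive_tool", "arguments": {"commands": [[0, 0, 0, 0, 0, 0, -1], [0, 0, 0, 0, 0, 0, -1], [0, 0, 0, 0, 0, 0, -1], [0, 0, 0, 0, 0, 0, -1]]}}

```text
time: 5.1
tool_pos: [558.6, -205.2, 104.9]
tool_rot: [179.9, -0.2, 2.3]
wrist_force: [-0.6, 1.9, 5.6]
grip_width: 12.7
gripper_force: 60.3
```

To row units: -7.6 cm / 50 = -0.152, -7.4 cm / 50 = -0.148.

Call:
{"name": "drive_tool", "arguments": {"commands": [[0, -0.02, 0, 0, 0, 0, -1], [0, -0.044, 0, 0, 0, 0, -1], [0, -0.068, 0, 0, 0, 0, -1], [0, -0.092, 0, 0, 0, 0, -1], [0, -0.116, 0, 0, 0, 0, -1], [0, -0.136, 0, 0, 0, 0, -1], [0, -0.148, 0, 0, 0, 0, -1], [0, -0.152, 0, 0, 0, 0, -1]]}}

```text
time: 6.1
tool_pos: [555.2, -129.8, 104.8]
tool_rot: [179.9, -0.1, 2.4]
wrist_force: [-1.0, -2.2, 6.9]
grip_width: 12.9
gripper_force: 60.3
```

To row units: -0.8 cm / 50 = -0.016, -0.6 cm / 50 = -0.012.

Call:
{"name": "drive_tool", "arguments": {"commands": [[0, -0.006, 0, 0, 0, 0, -1], [0, -0.012, 0, 0, 0, 0, -1], [0, -0.016, 0, 0, 0, 0, -1], [0, -0.016, 0, 0, 0, 0, -1]]}}

```text
time: 6.6
tool_pos: [554.8, -121.8, 104.8]
tool_rot: [179.9, -0.1, 2.4]
wrist_force: [-1.9, -0.6, 5.8]
grip_width: 12.6
gripper_force: 60.4
```

Not at the stop yet (84 mm travelled); I'll continue in small steps.

Call:
{"name": "drive_tool", "arguments": {"commands": [[0, -0.004, 0, 0, 0, 0, -1], [0, -0.008, 0, 0, 0, 0, -1], [0, -0.008, 0, 0, 0, 0, -1]]}}

```text
time: 6.98
tool_pos: [554.8, -121.1, 104.8]
tool_rot: [179.6, -0.1, 2.4]
wrist_force: [-1.6, -10.5, 4.3]
grip_width: 12.8
gripper_force: 60.2
```

To row units: -0.4 cm / 50 = -0.008, -0.2 cm / 50 = -0.004.

Call:
{"name": "drive_tool", "arguments": {"commands": [[0, -0.004, 0, 0, 0, 0, -1], [0, -0.008, 0, 0, 0, 0, -1], [0, -0.008, 0, 0, 0, 0, -1]]}}

```text
time: 7.35
tool_pos: [554.9, -121.0, 104.8]
tool_rot: [179.2, -0.1, 2.4]
wrist_force: [-2.7, -22.6, 1.9]
grip_width: 12.8
gripper_force: 60.1
```

To row units: -12.6 cm / 50 = -0.252, -10 cm / 50 = -0.2.

Call:
{"name": "drive_tool", "arguments": {"commands": [[0, 0.01, 0, 0, 0, 0, -1], [0, 0.014, 0, 0, 0, 0, -1], [0, 0.014, 0, 0, 0, 0, 0.0], [0, 0.014, 0, 0, 0, 0, 0.0], [0, 0.014, 0, 0, 0, 0, 0], [0, 0.014, -0.08, 0, 0, 0, 0], [0, 0.014, -0.2, 0, 0, 0, 1], [0.042, 0.1, -0.252, 0, 0, 0, 1]]}}

```text
time: 8.35
tool_pos: [577.1, -160.1, 233.0]
tool_rot: [180.0, -0.2, 2.5]
wrist_force: [1.3, -0.6, -0.4]
grip_width: 77.1
gripper_force: 0.0
```

To row units: 4.5 cm / 50 = 0.09.

Call:
{"name": "drive_tool", "arguments": {"commands": [[0, 0.09, 0, 0, 0, 0, 1], [0, 0.09, 0, 0, 0, 0, 1], [0, 0.09, 0, 0, 0, 0, 1], [0, 0.09, 0, 0, 0, 0, 1]]}}

```text
time: 8.85
tool_pos: [578.1, -205.8, 228.8]
tool_rot: [-179.9, 0.1, 2.4]
wrist_force: [-0.5, -0.2, 0.8]
grip_width: 85.2
gripper_force: 0.0
```

```bash
python3 -c "
from h import *
wsave('wE')"
```

```text
wE 8.85 [ 578.1 -205.8  228.8] [-1.7994e+02  7.0000e-02  2.3900e+00]
```

Call:
{"name": "drive_tool", "arguments": {"commands": [[0, 0.1, 0, 0, 0, 0, 1], [0, 0.1, 0, 0, 0, 0, 1], [0, 0.1, 0, 0, 0, 0, 1]]}}

```text
time: 9.28
tool_pos: [580.4, -256.1, 229.0]
tool_rot: [-179.9, 0.0, 2.3]
wrist_force: [0.0, -0.8, 0.4]
grip_width: 85.1
gripper_force: 0.0
```

```bash
python3 -c "
from h import *
wsave('wF')
o=[]
for k in 'EF':
    c,T=wl('w'+k); f=200/np.tan(np.radians(c['vertical_fov']/2)); p=np.linalg.inv(T)@[560.5,-242.5,91,1]; u=c['cx']+f*p[0]/-p[2]; v=c['cy']+f*p[1]/p[2]; u,v=int(u)-50,int(v)-50; print(k,u,v)
    o.append(cv2.resize(cv2.imread(f'pics/w{k}.png')[v:v+100,u:u+100],(400,400),interpolation=2))
cv2.imwrite('pics/m3.png',np.hstack(o))"
```

```text
wF 9.275 [ 580.4 -256.1  229. ] [-1.7993e+02  4.0000e-02  2.3400e+00]
E 306 157
F 254 157
```

View pics/m3.png

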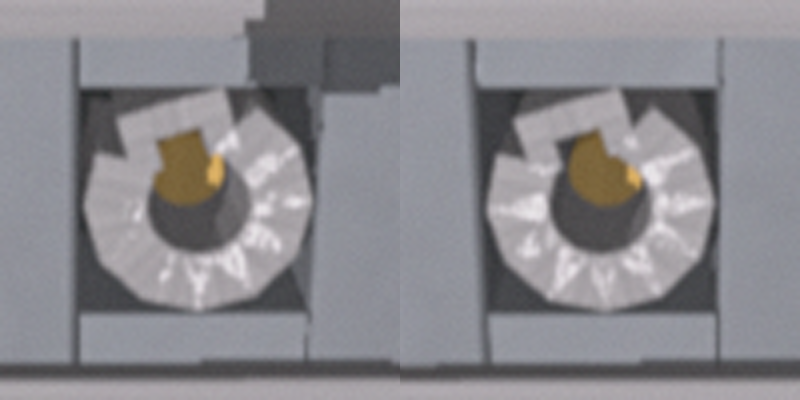

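```bash
python3 - <<'E'
from h import *
E,F=wl('wE'),wl('wF')
def m(a,b): 
    u=np.array(a)/4+(306,157)-.4; v=np.array(b)/4+(254,157)-.4
    return tri([(*E,*u),(*F,*v)])[0].round(1),plane(*E,*u,91).round(1),plane(*F,*v,91).round(1)
print('c',m((199,202),(201,202)))
P=[m(a,b) for a,b in [((118,122),(115,122)),((222,88),(218,88)),((235,125),(232,125)),((130,160),(127,158))]]
for i in (1,2):
    p=np.array([q[i] for q in P]); d=p[0]-p[1]; print(p.mean(0),np.degrees(np.arctan2(-d[0],d[1])), np.degrees(np.arctan2(*(p[3]-p[2])[[0,1]]*[-1,1])))
    c=m((199,202),(201,202))[i]; e=p.mean(0)-c; print(np.degrees(np.arctan2(e[1],e[0])),np.hypot(*e[:2]))
E
```

```text
c (array([ 560.3, -241.9,   89.7]), array([ 560.6, -241.7,   91. ]), array([ 560.8, -242. ,   91. ]))
[ 579.95  -234.725   91.   ] 21.388622827819027 21.801409486351723
19.822464570365103 20.568741453963593
[ 580.2 -234.7   91. ] 20.942650549988183 20.480357311809144
20.62074962969759 20.72800038595134
```

```bash
python3 - <<'E'
from h import *
for k,o,q in (('wA',(300,170),[(133,86),(251,118),(197,279),(84,248)]),('wB',(240,170),[(150,86),(266,117),(221,279),(105,248)])):
    p=np.array([plane(*wl(k),*(np.array(a)/4+o-.4),104) for a in q]); d=(p[0]+p[1]-p[2]-p[3])/2; print(p.mean(0),np.degrees(np.arctan2(d[1],d[0])),np.linalg.norm(d))
E
```

```text
[506.16514807 194.49127251 104.        ] -15.978007348365477 41.974896268109504
[505.99173464 193.91434576 104.        ] -16.582974084768363 42.264842778107806
```

To row units: -45.3 cm / 50 = -0.906, -5.6 cm / 50 = -0.112, 0.325 rad / 3.1416 = 0.1035.

Call:
{"name": "drive_tool", "arguments": {"commands": [[-0.112, -0.906, 0, 0, 0, 0.1035, 1], [-0.112, -0.906, 0, 0, 0, 0.1035, 1], [-0.112, -0.906, 0, 0, 0, 0.1035, 1], [-0.112, -0.906, 0, 0, 0, 0.1035, 1], [-0.112, -0.906, 0, 0, 0, 0.1035, 1], [-0.112, -0.906, 0, 0, 0, 0.1035, 0.4], [-0.112, -0.906, 0, 0, 0, 0.1035, 0.4], [-0.112, -0.906, 0, 0, 0, 0.1035, 0.4]]}}

```text
time: 10.32
tool_pos: [504.2, 197.5, 229.5]
tool_rot: [-179.9, 0.0, -16.0]
wrist_force: [0.8, -0.7, 0.4]
grip_width: 59.9
gripper_force: 0.0
```

Call:
{"name": "drive_tool", "arguments": {"commands": [[0, 0, 0, 0, 0, 0, 0.4], [0, 0, 0, 0, 0, 0, 0.4]]}}

```text
time: 10.58
tool_pos: [506.2, 192.3, 229.3]
tool_rot: [179.9, -0.0, -16.3]
wrist_force: [-0.6, -0.7, 0.0]
grip_width: 59.9
gripper_force: 0.0
```

```bash
python3 -c "
from h import *
wsave('wG');s=env.get_state();print(s['tool_pos'],s['tool_rot'])"
```

```text
wG 10.575 [506.2 192.3 229.3] [ 1.7994e+02 -1.0000e-02 -1.6300e+01]
[506.35192499 191.97675936 229.27303142] [ 1.79957071e+02 -9.20335247e-03 -1.63598546e+01]
```

Call:
{"name": "drive_tool", "arguments": {"commands": [[-0.0016, -0.004, 0.1, 0, 0, 0, 0.4], [-0.0016, -0.004, 0.2, 0, 0, 0, 0.4], [-0.0016, -0.004, 0.26, 0, 0, 0, 0.4], [-0.0016, -0.004, 0.3, 0, 0, 0, 0.4], [-0.0016, -0.004, 0.314, 0, 0, 0, 0.4], [-0.0016, -0.004, 0.314, 0, 0, 0, 0.4]]}}

```text
time: 11.38
tool_pos: [506.3, 194.5, 72.3]
tool_rot: [180.0, 0.0, -16.4]
wrist_force: [0.1, 0.2, 0.9]
grip_width: 59.7
gripper_force: 0.0
```

Call:
{"name": "drive_tool", "arguments": {"commands": [[0, 0, 0, 0, 0, 0, -1], [0, 0, 0, 0, 0, 0, -1], [0, 0, 0, 0, 0, 0, -1], [0, 0, 0, 0, 0, 0, -1]]}}

```text
time: 11.88
tool_pos: [506.9, 195.5, 73.6]
tool_rot: [-180.0, -0.1, -16.3]
wrist_force: [-0.7, -2.1, 6.0]
grip_width: 28.7
gripper_force: 60.1
```

To row units: -15.7 cm / 50 = -0.314, -13 cm / 50 = -0.26.

Call:
{"name": "drive_tool", "arguments": {"commands": [[0, 0, -0.01, 0, 0, 0, -1], [0, 0, -0.04, 0, 0, 0, -1], [0, 0, -0.1, 0, 0, 0, -1], [0, 0, -0.18, 0, 0, 0, -1], [0, 0, -0.26, 0, 0, 0, -1], [0, 0, -0.314, 0, 0, 0, -1], [0, 0, -0.314, 0, 0, 0, -1]]}}

```text
time: 12.75
tool_pos: [507.4, 196.1, 232.2]
tool_rot: [-179.8, -0.3, -16.3]
wrist_force: [-0.4, -0.3, -3.4]
grip_width: 28.7
gripper_force: 59.6
```

```bash
python3 -c "
from h import *
a=wsave('wH');cv2.imwrite('pics/m4.png',np.hstack([cv2.resize(a[170:390,210:430],(600,600))]))"
```

```text
wH 12.75 [507.4 196.1 232.2] [-179.81   -0.28  -16.27]
```

View pics/m4.png

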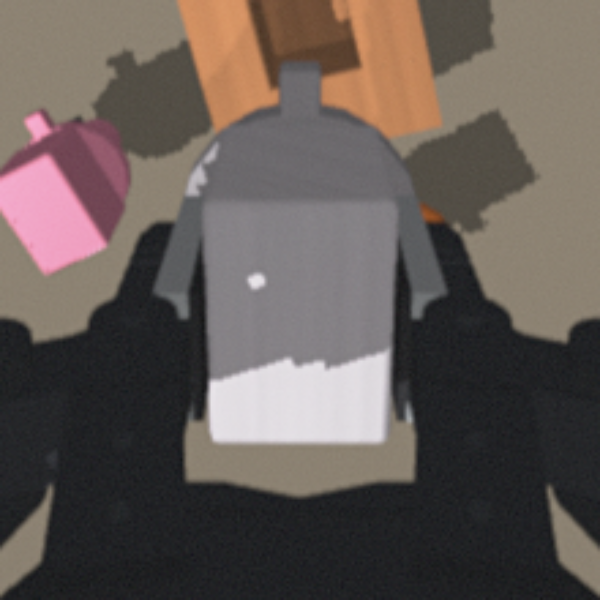

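```bash
python3 - <<'E'
from h import *
c,_=wl('wH'); T=c['tool_from_camera']
f=lambda p,z: plane(c,T,210+p[0]/2.727-.5,170+p[1]/2.727-.5,z).round(1)
for p in [(205,200),(398,200),(210,442),(387,442)]: print(f(p,-31))
for p in [(280,62),(321,62)]: print(f(p,5))
s=env.get_state(); print(s['tool_pos'],s['tool_rot'],s['wrist_force'],s['moment'])
E
```

```text
[ 22.3 -13.2 -31. ]
[ 22.4  15.  -31. ]
[-20.4 -13.8 -31. ]
[-20.4  14.8 -31. ]
[33.3 -3.   5. ]
[33.3  4.5  5. ]
[506.13890802 195.69254544 230.1869702 ] [-1.79929838e+02 -9.65700026e-02 -1.62732112e+01] [ 1.02015641 -0.38485661 -3.68115086] [-0.0250632  -0.00601448  0.04751105]
```

To row units: 40.5 cm / 50 = 0.81, 27 cm / 50 = 0.54, -0.648 rad / 3.1416 = -0.2063.

Call:
{"name": "drive_tool", "arguments": {"commands": [[0.04, 0.1, 0, 0, 0, -0.0318, -1], [0.13, 0.3, 0, 0, 0, -0.0796, -1], [0.24, 0.54, 0, 0, 0, -0.1432, -1], [0.348, 0.81, 0, 0, 0, -0.2063, -1], [0.348, 0.81, 0, 0, 0, -0.2063, -1], [0.348, 0.81, 0, 0, 0, -0.2063, -1], [0.348, 0.81, 0, 0, 0, -0.2063, -1], [0.348, 0.81, 0, 0, 0, -0.2063, -1]]}}

```text
time: 13.8
tool_pos: [558.5, -245.3, 226.8]
tool_rot: [-179.9, 0.2, 20.7]
wrist_force: [-0.6, -0.1, -3.4]
grip_width: 29.1
gripper_force: 60.2
```

To row units: 6.5 cm / 50 = 0.13, 5 cm / 50 = 0.1.

Call:
{"name": "drive_tool", "arguments": {"commands": [[0, 0, 0.05, 0, 0, 0, -1], [0, 0, 0.1, 0, 0, 0, -1], [0, 0, 0.13, 0, 0, 0, -1], [0, 0, 0.13, 0, 0, 0, -1], [0, 0, 0.13, 0, 0, 0, -1]]}}

```text
time: 14.42
tool_pos: [560.0, -241.9, 164.8]
tool_rot: [180.0, -0.0, 20.9]
wrist_force: [-0.6, -1.3, -2.5]
grip_width: 29.0
gripper_force: 60.4
```

```bash
python3 - <<'E'
from h import *
a=wsave('wI'); s=env.get_state(); p,r=s['tool_pos'],s['tool_rot'];print(p,r,s['wrist_force'])
M=R.from_euler('xyz',r,degrees=True).as_matrix(); t=np.array([560.6,-242,0]); t[2]=p[2]; print('shift',M.T@(t-p)-[1,.2,0])
b=camera('top')['frame'];d=camera('scene')['frame']
cv2.imwrite('pics/m5.png',np.hstack([cv2.resize(a[100:390,180:470],(400,400)),cv2.resize(d[135:215,260:340],(400,400),interpolation=2)]))
E
```

```text
wI 14.425 [ 560.  -241.9  164.8] [ 1.7996e+02 -4.0000e-02  2.0880e+01]
[ 560.23113003 -242.08858754  165.27551765] [ 1.79921986e+02 -7.31046765e-02  2.08695254e+01] [ 1.27883207  0.24694757 -2.53601659]
shift [-6.23771870e-01 -1.51369741e-01  5.46251563e-04]
```

View pics/m5.png

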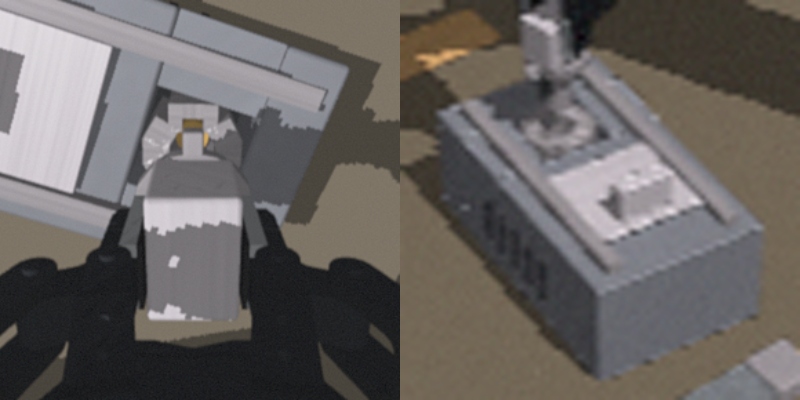

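Picture: the lug (px ~193,145) lines up with the keyway's end block (~193,118). Lowering.

To row units: 2.9 cm / 50 = 0.058, 2.5 cm / 50 = 0.05.

Call:
{"name": "drive_tool", "arguments": {"commands": [[-0.001, 0, 0.016, 0, 0, 0, -1], [-0.001, 0, 0.03, 0, 0, 0, -1], [-0.001, 0, 0.04, 0, 0, 0, -1], [-0.001, 0, 0.05, 0, 0, 0, -1], [-0.001, 0, 0.058, 0, 0, 0, -1], [-0.001, 0, 0.058, 0, 0, 0, -1]]}}

```text
time: 15.32
tool_pos: [559.3, -242.1, 134.8]
tool_rot: [-180.0, -0.0, 20.8]
wrist_force: [2.6, 0.7, -4.8]
grip_width: 29.2
gripper_force: 60.4
```

To row units: 0.9 cm / 50 = 0.018, 0.6 cm / 50 = 0.012.

Call:
{"name": "drive_tool", "arguments": {"commands": [[0, 0, 0.006, 0, 0, 0, -1], [0, 0, 0.012, 0, 0, 0, -1], [0, 0, 0.018, 0, 0, 0, -1], [0, 0, 0.018, 0, 0, 0, -1]]}}

```text
time: 15.82
tool_pos: [559.3, -242.1, 126.1]
tool_rot: [180.0, -0.0, 20.8]
wrist_force: [4.2, 1.8, -3.8]
grip_width: 28.7
gripper_force: 60.5
```

To row units: 1.9 cm / 50 = 0.038, 1.6 cm / 50 = 0.032.

Call:
{"name": "drive_tool", "arguments": {"commands": [[0.0016, 0, 0.008, 0, 0, 0, -1], [0.0016, 0, 0.016, 0, 0, 0, -1], [0.0016, 0, 0.024, 0, 0, 0, -1], [0.0016, 0, 0.032, 0, 0, 0, -1], [0.0016, 0, 0.038, 0, 0, 0, -1], [0.0016, 0, 0.038, 0, 0, 0, -1]]}}

```text
time: 16.58
tool_pos: [559.6, -242.0, 107.6]
tool_rot: [180.0, 0.0, 20.8]
wrist_force: [-0.8, 0.2, 4.7]
grip_width: 29.0
gripper_force: 61.5
```

Call:
{"name": "drive_tool", "arguments": {"commands": [[0, 0, 0.004, 0, 0, 0, -1], [0, 0, 0.008, 0, 0, 0, -1], [0, 0, 0.01, 0, 0, 0, -1], [0, 0, 0.01, 0, 0, 0, -1]]}}

```text
time: 17.08
tool_pos: [559.6, -242.1, 104.6]
tool_rot: [179.9, -0.0, 20.8]
wrist_force: [-3.8, 3.1, 15.4]
grip_width: 29.3
gripper_force: 62.9
```

To row units: 0.3 cm / 50 = 0.006, 0.2 cm / 50 = 0.004.

Call:
{"name": "drive_tool", "arguments": {"commands": [[0, 0, 0.004, 0, 0, 0, -1], [0, 0, 0.006, 0, 0, 0, -1], [0, 0, 0.006, 0, 0, 0, -1], [0, 0, 0.006, 0, 0, 0, -1]]}}

```text
time: 17.58
tool_pos: [559.7, -242.1, 104.5]
tool_rot: [179.9, -0.1, 20.8]
wrist_force: [-8.0, 4.9, 32.9]
grip_width: 29.1
gripper_force: 65.0
```

```bash
python3 - <<'E'
from h import *
s=env.get_state(); print(s['tool_pos'],s['tool_rot'],s['wrist_force'],s['time'])
a=wsave('wJ'); d=camera('scene')['frame']
cv2.imwrite('pics/m6.png',np.hstack([cv2.resize(a[60:390,150:480],(400,400)),cv2.resize(d[135:215,260:340],(400,400),interpolation=2)]))
E
```

```text
[ 559.65035891 -242.05854666  104.51296993] [ 1.79875008e+02 -9.15364166e-02  2.08476886e+01] [-8.01642578  4.92900754 32.89954782] 17.575
wJ 17.575 [ 559.7 -242.1  104.5] [ 1.7988e+02 -9.0000e-02  2.0850e+01]
```

View pics/m6.png

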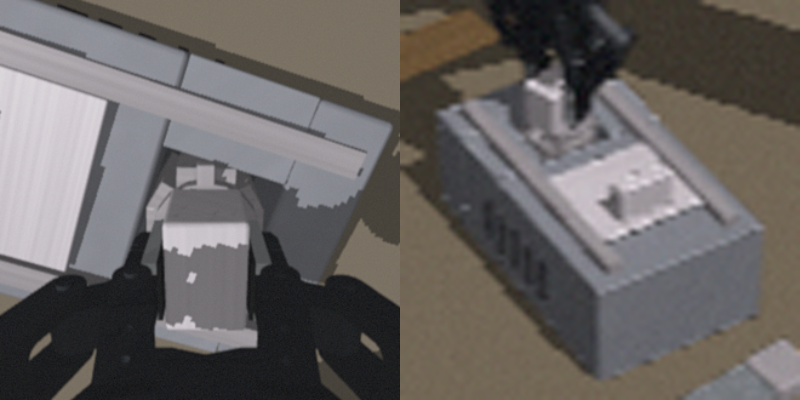

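To row units: -0.15 cm / 50 = -0.003, -0.1 cm / 50 = -0.002.

Call:
{"name": "drive_tool", "arguments": {"commands": [[0, 0, -0.002, 0, 0, 0, -1], [0, 0, -0.003, 0, 0, 0, -1], [0, 0, -0.003, 0, 0, 0, -1]]}}

```text
time: 18.05
tool_pos: [559.6, -242.1, 104.6]
tool_rot: [179.9, -0.1, 20.8]
wrist_force: [-5.8, 2.7, 23.3]
grip_width: 29.4
gripper_force: 64.0
```

```bash
python3 - <<'E'
from h import *
a=np.radians(2.35); D=np.array([558.3,-187.5])
def loc(p): d=p[:2]-D; return np.array([d[0]*np.cos(a)+d[1]*np.sin(a),-d[0]*np.sin(a)+d[1]*np.cos(a)]).round(1)
q=wl('wJ')
for u in [(107,100),(70,272)]: print(loc(plane(*q,150+u[0]*.825,60+u[1]*.825,96.5)))
q=wl('wC')
for u in [(277,403),(278,484)]: print('before',loc(plane(*q,120+u[0]-.5,u[1]-240-.5,96.5)))
s=env.get_state(); print(s['tool_pos'],s['wrist_force'],s['time'])
E
```

```text
[41.   1.1]
[-41.5  -2. ]
before [ 40.3 -78.2]
before [-41. -85.]
[ 559.62659797 -242.05879785  104.55063014] [-5.82775478  2.734702   23.30990507] 18.05
```

The cover's edge is at local y ≈ 0, which is where it should be when fully open. The spindle is home and held down with about 23 N, so I'll hand in.

```bash
python3 -c "
from h import *
print(env.hand_in())"
```

```text
the job is handed in; nothing more can be done
None
```

The job is handed in at about 18 s: the dust cover is open against its stop, and the keyed spindle is home in the hub, still gripped and held down with about 23 N; the hand-in gave no verdict.

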